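Flip down the stop and butt the board on a crosscut sled

ROBOT

A 6-joint arm with a two-finger parallel gripper is mounted at the origin on the work surface. World frame = base frame: x ahead of the robot, y to its left, z up, the work surface at z = 0. Lengths are in m, angles in rad, forces in N, time in s.
With the tool pointing down it reaches from about 0.4 to 0.825 m from the base axis. Payload 7 kg.
Tool frame: the origin (TCP) lies on the centre line of the jaws, within the pads' length; the fingertips stand 11 mm ahead of it and the grasp point (between the pads) lies 8 mm behind it; z points along the fingers, y is the direction in which the jaws open and shut (so a half turn about z gives the same grasp; the last joint's range is limited). The gripper opens to 88 mm and grips with 3 to 60 N. Pads are 19 mm wide; open, the fingers measure 130 mm over their backs; the gripper's body (78 mm by 193 mm) begins 47 mm behind the grasp point.
Start: joints at [1.403, 0.359, 0.012, 0, -1.224, -0.288], TCP at [0.297, 0.606, 0.238] pointing down, gripper open.
Joint ranges: [-3.07, 3.07], [-1.43, 2.12], [-1.02, 1.25], [-3.03, 1.67], [-3.05, -0], [-3.03, 3.03]. Speed limits (rad/s): [2.39, 2.39, 3.01, 3.14, 3.14, 3.14].

INTERFACE

Orientations are given as [roll, pitch, yaw] about the fixed x, y, z axes, in that order (R = Rz(yaw) Ry(pitch) Rx(roll)).
In Python, from station import * gives the robot as it stands.
- The arm moves only by the tool play_rows, never from a script. Its argument "targets" is a list of rows, each a list of 7 numbers: the turn, a rotation vector about the world's x, y, z in rad, then the shift along the world's x, y, z in m, then the opening, from 0 (shut) to 1 (fully open). A call has 1 to 12 rows; each row shifts and turns the pose as measured when the row begins; what a row does not reach is not made up. A row lasts 1/8 s, in which the tool goes at most 62.5 mm and 10.7 degrees, less where a joint would pass 70% of its speed; a pose out of reach is approached as far as the arm can. A call is refused whole if a number of a shift passes 0.0625 or a number of a turn 0.188, either way. A call with a gripper value outside its range is refused whole. The fingers move at their own pace and stop on an object; "grip_force" is the grip in N (left out, the last holds). Time passes only in rows, so rows that do not move let the fingers close. It gives the time, the measured TCP pose, the force and the opening at its end, in the units of the state.
- get_state(): the state, without advancing time (a new reading comes with each control period).
- grab_frame(name): name is "side" or "top"; returns (picture, depth): 384x512x3 uint8, blue, green, red; 384x512 float32, m along the optical axis (not along the pixel's ray), 0 where there is no reading.
- camera_params(name): a dict with "camera_matrix" (3x3 intrinsics, pixels), "dist" ([k1, k2, p1, p2, k3] as OpenCV has them; the pictures are not rectified), "extrinsics" (4x4, takes a point from world to camera coordinates). Camera axes: x right, y up, looking along -z (the intrinsics and any distortion apply to the point x, -y, -z); pixel columns grow to the right and rows downward; lengths in m; the calibration is good to about 2 mm. A picture is of the moment at which its call begins. camera_params takes no time and is no camera call.
- job_done(): hands the job in, once; it reports no verdict.
The state is a dict: "t": time; "q": joint angles; "qd": joint speeds; "joint_efforts": joint torques, N m; "eef_pos": TCP position; "ee_rot": TCP orientation; "force": force on the tool from outside, world axes, zero at the start; "moment": the same for the moment, N m; "width": finger opening in m.
Only numpy, scipy, OpenCV 4.12 (cv2) and the standard library are available. Lean on these libraries where they do the work, as an engineer would, in place of code of your own. Each camera call takes 0.05 s, during which the arm holds its last target.

TASK

Set up the crosscut sled for the next cut without picking anything up, only by pushing with the fingertips: flip the red stop over until it hangs fully down in front of the fence, and leave the blue stop up. Then push the dark oak board flat against the fence and along it until its end butts against the red stop. Leave the other things where they are.

Things in the scene. Friction and masses are not known exactly. Their poses are not given: they have to be found in the camera images.
- sled: plywood crosscut sled, fixed on the bench. Origin: on the bench (z = 0) under the fence's working face, at the saw kerf (dark 3.5 mm slot across the base); x points squarely away from the robot through the fence, y to the left along the fence. Base 12 mm thick (the board lies on it), x -315 to 105 mm, y -360 to 360 mm. Fence: wall from x = 0 (working face, to the robot) to 36 mm, top at z = 82 mm.
- kerf (a point): point on the top of the sled's base, on the dark kerf line, 80 mm from the fence towards the robot. The sled's low front rail (top 52 mm above the bench) stands farther that way, at x = -312 to -288 mm of the sled's frame.
- yellow_block (a point): middle of the top of the yellow block behind the fence at the kerf (58 mm along x, 75 mm along y, its top 78 mm above the bench)
- red_stop: fixed carriage of the red flip stop, on top of the fence: 44 mm wide, 91 mm high, black star knob to z = 103 mm at x = 4 to 40 mm. Frame parallel to the sled's, origin on the bench under the fence's working face at mid width of the arm. The arm's pivot runs along y at x = -10, z = 92 mm, between two ears (45 mm over all, front edges at x = -13.5 mm, tops at z = 100 mm).
- red_flip (a joint): angle of the red arm (rad): 0 = hanging fully down in front of the fence (end of travel), 1.57 = level, pointing at the robot, 3.14 = straight up, 3.75 = leaning back over the fence (end of travel). Starts at 3.4 to 3.65. Stiff hinge: the arm stays where it is left; about 1 N near its end turns it.
- red_arm_end (a point): middle of the free end of the red arm, 74 mm along it from the pivot. The arm is a red bar, 24 mm wide (y), 14 mm thick, with a black end; its outer face lies 11 mm, its inner face 3 mm from the pivot's axis. Hanging down it fills x = -21 to -7 mm and y = -12 to +12 mm of the red stop's frame and ends 6 mm above the sled's base; the board is to meet its y = +12 mm side.
- blue_stop: carriage of the blue flip stop, the same as the red one, elsewhere on the fence. Both stand to the right (-y) of the kerf, at least 90 mm apart; either may be the nearer to the kerf.
- blue_flip (a joint): angle of the blue arm, measured and built as the red one's; starts at 3.4 to 3.65 and must stay up
- blue_arm_end (a point): middle of the free end of the blue arm, 74 mm from its pivot
- board: loose dark oak board, 280 mm long (its y), 60 mm wide (its x), 20 mm thick, about 0.24 kg, lying flat on the sled's base on the robot's side of the fence, up to 60 mm off it and up to 0.15 rad skew, to the left (+y) of both stops. Origin: centre of its underside; x away from the robot, y to the left.
- board_right_end (a point): centre of the bottom edge of the board's right (-y) end, the end that is to meet the red stop
- board_left_end (a point): centre of the bottom edge of the board's left (+y) end, 280 mm from the right end
- offcut: a loose pale wood offcut, 45 x 62 x 20 mm, on the right part of the sled's base, on the robot's side of the fence; origin at the centre of its underside; to be left alone
- square: a loose aluminium triangular carpenter's square, about 120 x 110 mm, 18 mm high at its stock, on the bench behind the fence at the right; origin at the centre of its underside; to be left alone
- tape: a green and black tape measure, 70 x 36 x 62 mm, on the bench behind the fence; origin at the centre of its underside; to be left alone
- glue: a white glue bottle with green label and orange nozzle, 62 mm across, 175 mm high, on the bench behind the fence; origin at the centre of its underside; to be left alone
- drill: a grey cordless drill standing on its black battery, 115 x 74 mm at the foot, 203 mm high, on the bench left of the sled; origin at the centre of its underside; to be left alone
- sprayer: a white trigger spray bottle with green head, 87 mm across, 235 mm high, on the bench right of the sled; origin at the centre of its underside; to be left alone
- tin: a green tin with steel lid, 76 mm across, 83 mm high, on the bench at the left; origin at the centre of its underside; to be left alone

How it is judged:
On the way:
1. the red stop hangs fully down while the board has not yet reached it (value of joint red_flip below 0.06 rad and y of board_right_end in the frame of red_stop above 0.017 m), for 0.2 s.
At the end, for the whole second after the job is handed in: the red arm is fully down (within 0.06 rad), the blue arm is still up (above 3.2 rad), the board lies still and flat on the sled's base, both its ends within 3 mm of touching the fence and its right end within 3 mm of touching the side of the red arm (value of joint red_flip below 0.06 rad and value of joint blue_flip above 3.2 rad and y of board_right_end in the frame of red_stop between 0.009 and 0.015 m and x of board_right_end in the frame of sled between -0.033 and -0.027 m and height (world z) of each of board_right_end, board_left_end below 0.015 m and x of board_left_end in the frame of sled between -0.033 and -0.027 m and linear speed of board below 0.01 m/s).
It fails at once if the board is lifted or tipped up (height (world z) of board above 0.022 m or angle between board's own z axis and vertical above 0.12 rad).
It fails at once if the blue stop is pushed down (value of joint blue_flip below 3.2 rad).
It fails at once if one of the other things is moved more than 15 mm (distance of any of offcut, square, tape, glue, drill, sprayer, tin from where it was at the start of the episode above 0.015 m).
It also fails if it takes over 61 s, if anything falls off the work surface, if the arm or the gripper's body presses on something with over 40 N, if the wrist force passes 120 N, or if a joint passes its speed limit or range.

## Working session

There is one attempt and no reset: what is moved stays moved. The work goes in short steps, Python scripts to look and compute and a tool call to move; the robot and the scene stay as the last step left them, time stands still between calls to the robot, and variables do not carry over. Pictures are saved under pics/ and viewed, and the job is handed in when it is done.

Besides the shell and the picture viewer there is one more tool, called after "Call:" in YAML: its name, and indented under it one key for each argument. play_rows: Moves the arm, as the interface text tells. Its arguments: {"type":"object","properties":{"targets":{"type":"array","items":{"type":"array","items":{"type":"number"}}},"grip_force":{"type":"number"}},"required":["targets"]}

```bash
ls; mkdir -p pics; python3 - <<'E'
from station import *
import cv2, numpy as np
print(get_state())
for n in ("side","top"):
    im,d=grab_frame(n); cv2.imwrite(f"pics/{n}0.png",im); np.save(f"pics/{n}0_d.npy",d); cv2.imwrite(f"pics/{n}0_raw.png",im)
    print(n,camera_params(n))
E
```

```text
pics
{'t': 0.0, 'q': array([ 1.40312362e+00,  3.59376448e-01,  1.10291829e-02, -3.42274300e-04,
       -1.22410458e+00, -2.88083039e-01]), 'qd': array([-0.00176667,  0.00060543, -0.00083371, -0.0007904 ,  0.00053902,
       -0.00241807]), 'joint_efforts': array([ 1.42080757e-03, -5.82723856e+01,  2.93050396e+01,  6.99701115e+00,
        7.12331981e-03, -1.60876893e-04]), 'eef_pos': array([0.29692061, 0.60564345, 0.23661793]), 'ee_rot': array([ 3.13991393e+00, -1.61904754e-04, -4.55872174e-01]), 'force': array([-0.64441049, -0.06510309, -0.18251842]), 'moment': array([0.03998673, 0.00289514, 0.00302717]), 'width': 0.0876711260511422}
side {'camera_matrix': array([[444.37905865,   0.        , 260.83491914],
       [  0.        , 444.37905865, 196.63793475],
       [  0.        ,   0.        ,   1.        ]]), 'dist': array([0.05340123, 0.        , 0.        , 0.        , 0.        ]), 'extrinsics': array([[ 0.70810034, -0.70606209, -0.00838127, -0.36922266],
       [ 0.55143718,  0.54553744,  0.63111483, -0.3788503 ],
       [-0.44103396, -0.45151437,  0.77564413, -1.26101851],
       [ 0.        ,  0.        ,  0.        ,  1.        ]])}
top {'camera_matrix': array([[360.97614529,   0.        , 254.84660003],
       [  0.        , 360.97614529, 194.97567338],
       [  0.        ,   0.        ,   1.        ]]), 'dist': array([-0.02876054,  0.        ,  0.        ,  0.        ,  0.        ]), 'extrinsics': array([[ 0.00719829, -0.99994775,  0.00725759,  0.02422046],
       [ 0.99304357,  0.00800122,  0.1174753 , -0.56052772],
       [-0.11752723,  0.00636149,  0.99304928, -1.48594752],
       [ 0.        ,  0.        ,  0.        ,  1.        ]])}
```

View pics/side0.png

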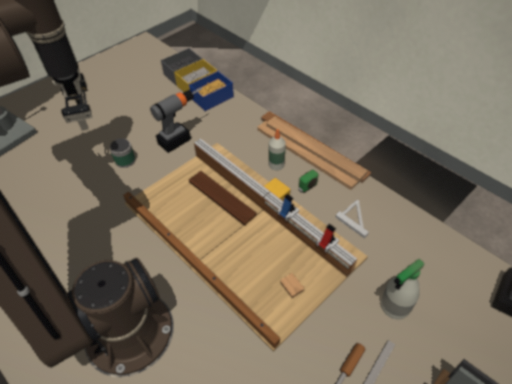

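View pics/top0.png

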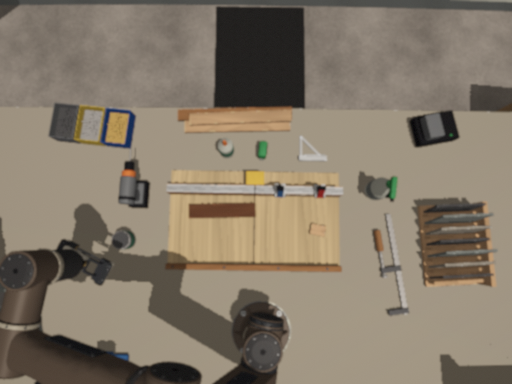

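The red stop is at the right (top ≈(321,191), side ≈(328,236)). The blue one is between it and the kerf (top (280,190)). The board is at top (222,211), and the offcut at (317,229). Next I'll zoom in.

```bash
cat > h.py <<'E'
import cv2, numpy as np
from station import *
def project(P,n):
    c=camera_params(n); P=np.atleast_2d(np.array(P,float)); E=c["extrinsics"]
    X=P@E[:3,:3].T+E[:3,3]; X=X*[1,-1,-1]
    return cv2.projectPoints(X,np.zeros(3),np.zeros(3),c["camera_matrix"],c["dist"])[0][:,0]
def rays(uv,n):
    c=camera_params(n); E=c["extrinsics"]
    p=cv2.undistortPoints(np.array(uv,float).reshape(-1,1,2),c["camera_matrix"],c["dist"])[:,0]
    d=np.c_[p[:,0],-p[:,1],-np.ones(len(p))]@E[:3,:3]
    return -E[:3,:3].T@E[:3,3], d      # d scaled: depth along axis =1
def onz(uv,n,z):
    o,d=rays(uv,n); return o+d*((z-o[2])/d[:,2])[:,None]
def cloud(d,n):
    v,u=np.mgrid[0:384,0:512]; o,r=rays(np.c_[u.ravel(),v.ravel()],n)
    P=o+r*d.ravel()[:,None]; return P.reshape(384,512,3)
E
python3 - <<'E'
from h import *
s=cv2.imread('pics/side0.png'); t=cv2.imread('pics/top0.png')
cv2.imwrite('pics/t_crop.png',cv2.resize(t[160:280,155:355],None,fx=4,fy=4,interpolation=cv2.INTER_CUBIC))
cv2.imwrite('pics/s_crop.png',cv2.resize(s[135:285,180:380],None,fx=4,fy=4,interpolation=cv2.INTER_CUBIC))
C=cloud(np.load('pics/top0_d.npy'),'top'); S=cloud(np.load('pics/side0_d.npy'),'side')
for (u,v) in [(210,240),(290,220),(222,211),(320,190),(280,190),(254,178),(150,150),(210,188),(300,189)]: print('top',u,v,C[v,u].round(4))
for (u,v) in [(230,195),(250,250),(220,195),(328,236),(288,205),(277,187)]: print('side',u,v,S[v,u].round(4))
E
```

```text
top 210 240 [0.3707 0.215  0.0167]
top 290 220 [ 0.4572 -0.1212  0.0132]
top 222 211 [0.4913 0.165  0.0378]
top 320 190 [ 0.5679 -0.2243  0.1508]
top 280 190 [ 0.5661 -0.0681  0.155 ]
top 254 178 [0.6246 0.0328 0.081 ]
top 150 150 [ 0.7593  0.4888 -0.004 ]
top 210 188 [0.5817 0.2119 0.0817]
top 300 189 [ 0.5808 -0.1557  0.0804]
side 230 195 [0.5154 0.1435 0.0348]
side 250 250 [ 0.417  -0.0564  0.0174]
side 220 195 [0.4922 0.1693 0.0328]
side 328 236 [ 0.5614 -0.2386  0.1343]
side 288 205 [ 0.5597 -0.0812  0.1408]
side 277 187 [0.6267 0.028  0.0797]
```

View pics/t_crop.png

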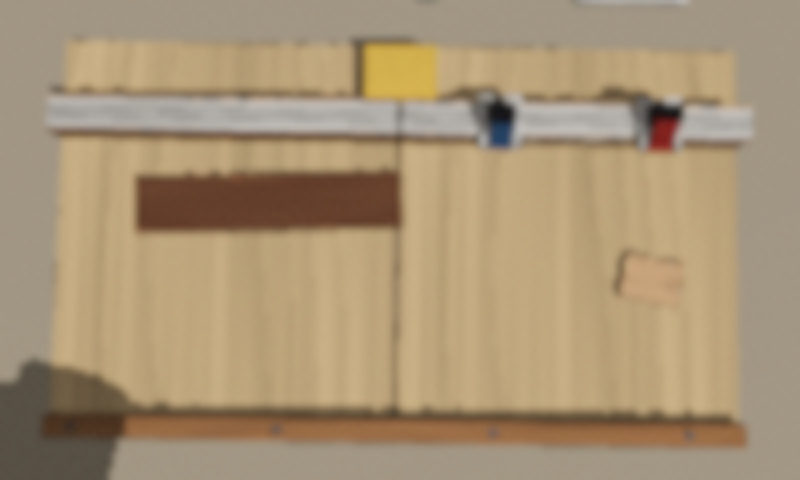

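View pics/s_crop.png

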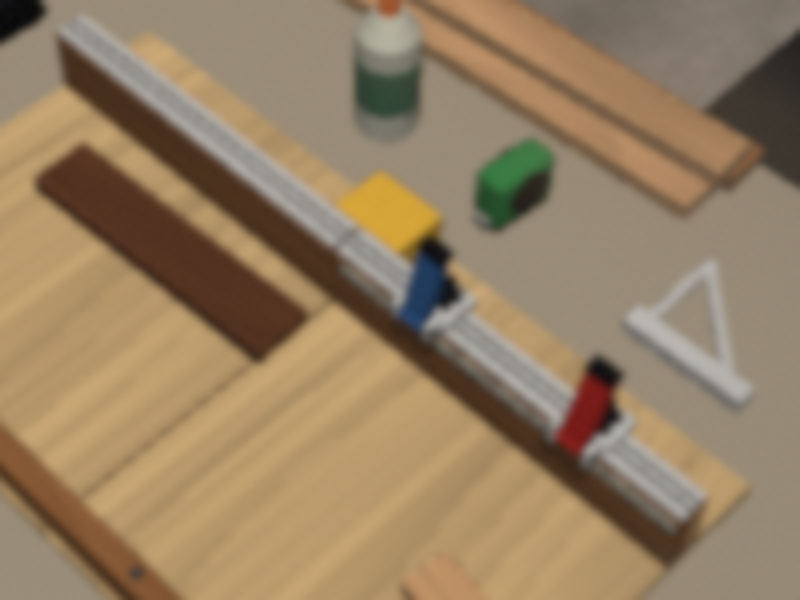

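```bash
python3 - <<'E'
from h import *
t=cv2.imread('pics/top0.png'); s=cv2.imread('pics/side0.png')
for n in('top','side'): print(n,'cam',rays([[0,0]],n)[0].round(3))
g=cv2.cvtColor(t,cv2.COLOR_BGR2HSV)
print('hsv col 205 rows 180..200',[tuple(g[r,205]) for r in range(182,198)])
print('col 230 rows 198..222',[tuple(g[r,230]) for r in range(200,222)])
# fence front-top edge: saturation crossing
def cross(a,th):
    i=np.where((a[:-1]-th)*(a[1:]-th)<=0)[0]; return i+(th-a[i])/(a[i+1]-a[i]+1e-9)
pts=[];back=[]
for c in list(range(172,272))+list(range(290,312))+list(range(330,340)):
    a=g[186:200,c,1].astype(float); x=cross(a,60)
    if len(x): pts.append((c,186+x[0]))
    a=g[178:190,c,1].astype(float); x=cross(a,60)
    if len(x): back.append((c,178+x[-1]))
for nm,p in(('front',pts),('back',back)):
    P=onz(p,'top',0.082)
    for k in range(3):
        co=np.polyfit(P[:,1],P[:,0],1); r=P[:,0]-np.polyval(co,P[:,1]); P=P[abs(r)<2.5*r.std()+1e-4]
    print(nm,'x = %.4f + %.4f y'%(co[1],co[0]),r.std(),P[:,1].min(),P[:,1].max())
E
```

```text
top cam [0.382 0.038 1.541]
side cam [-0.086 -0.623  1.214]
hsv col 205 rows 180..200 [(np.uint8(18), np.uint8(95), np.uint8(161)), (np.uint8(17), np.uint8(83), np.uint8(142)), (np.uint8(16), np.uint8(44), np.uint8(156)), (np.uint8(16), np.uint8(25), np.uint8(176)), (np.uint8(16), np.uint8(16), np.uint8(179)), (np.uint8(15), np.uint8(12), np.uint8(174)), (np.uint8(15), np.uint8(12), np.uint8(173)), (np.uint8(15), np.uint8(12), np.uint8(172)), (np.uint8(19), np.uint8(12), np.uint8(177)), (np.uint8(15), np.uint8(17), np.uint8(177)), (np.uint8(13), np.uint8(31), np.uint8(156)), (np.uint8(13), np.uint8(75), np.uint8(125)), (np.uint8(17), np.uint8(108), np.uint8(134)), (np.uint8(18), np.uint8(95), np.uint8(167)), (np.uint8(18), np.uint8(90), np.uint8(184)), (np.uint8(19), np.uint8(87), np.uint8(188))]
col 230 rows 198..222 [(np.uint8(19), np.uint8(89), np.uint8(187)), (np.uint8(18), np.uint8(89), np.uint8(181)), (np.uint8(18), np.uint8(97), np.uint8(158)), (np.uint8(15), np.uint8(115), np.uint8(122)), (np.uint8(11), np.uint8(138), np.uint8(102)), (np.uint8(10), np.uint8(147), np.uint8(99)
[... 209 characters left out ...]
45), np.uint8(100)), (np.uint8(11), np.uint8(144), np.uint8(99)), (np.uint8(11), np.uint8(148), np.uint8(100)), (np.uint8(10), np.uint8(144), np.uint8(103)), (np.uint8(11), np.uint8(145), np.uint8(104)), (np.uint8(10), np.uint8(141), np.uint8(105)), (np.uint8(13), np.uint8(125), np.uint8(118)), (np.uint8(16), np.uint8(106), np.uint8(147)), (np.uint8(18), np.uint8(94), np.uint8(173)), (np.uint8(18), np.uint8(90), np.uint8(185)), (np.uint8(18), np.uint8(88), np.uint8(188)), (np.uint8(18), np.uint8(88), np.uint8(188))]
front x = 0.5600 + 0.0116 y 0.0003978688359273273 -0.29437169500454685 0.3664468353341797
back x = 0.5973 + 0.0089 y 0.0008361273103431156 -0.3115366795701679 0.36766871361488895
```

```bash
python3 - <<'E'
from h import *
t=cv2.imread('pics/top0.png'); g=cv2.cvtColor(t,cv2.COLOR_BGR2HSV).astype(float)
ps=-0.0105
def sl(P): # world->sled rough (origin at face, kerf yk unknown => y rel world)
    return P
# upscale mask of board
def up(sub,f=8): return cv2.resize(sub,None,fx=f,fy=f,interpolation=cv2.INTER_CUBIC)
def region(n,im,r0,r1,c0,c1,fn,z,f=8):
    h=up(im[r0:r1,c0:c1],f); m=fn(cv2.cvtColor(h,cv2.COLOR_BGR2HSV).astype(int)).astype(np.uint8)
    cs,_=cv2.findContours(m,cv2.RETR_EXTERNAL,cv2.CHAIN_APPROX_NONE); c=max(cs,key=cv2.contourArea)
    px=(c[:,0]+0.5)/f-0.5+[c0,r0]
    P=onz(px,n,z)[:,:2]; (ctr,sz,a)=cv2.minAreaRect((P*1000).astype(np.float32)); 
    return ctr,sz,a,cv2.boxPoints((ctr,sz,a)).round(1).tolist(),cv2.contourArea(c)/f/f
print('board top',region('top',t,198,222,182,262,lambda h:(h[...,2]<140)&(h[...,0]<15)&(h[...,1]>115),0.032))
s=cv2.imread('pics/side0.png')
print('offcut top',region('top',t,218,240,305,332,lambda h:(h[...,0]<16)&(h[...,1]>90)&(h[...,2]>150),0.032))
red=lambda h:((h[...,0]<6)|(h[...,0]>172))&(h[...,1]>130)&(h[...,2]>60)
blu=lambda h:(abs(h[...,0]-108)<12)&(h[...,1]>110)&(h[...,2]>50)
for nm,f,ct,cs in(('red',red,(321,191),(328,236)),('blue',blu,(280,190),(288,205))):
    for n,im,c in(('top',t,ct),('side',s,cs)):
        for z in(0.1,0.15): print(nm,n,z,region(n,im,c[1]-16,c[1]+17,c[0]-16,c[0]+17,f,z))
print('yellow',region('top',t,168,190,240,270,lambda h:(abs(h[...,0]-23)<5)&(h[...,1]>150),0.078))
# kerf: darkest column
K=[]
for r in list(range(222,258)):
    a=g[r,244:264,2]; i=a.argmin(); w=np.clip(np.median(a)-a,0,None)[max(0,i-2):i+3]; K.append((244+max(0,i-2)+(w*np.arange(len(w))).sum()/w.sum(),r))
P=onz(K,'top',0.012); co=np.polyfit(P[:,0],P[:,1],1); r=P[:,1]-np.polyval(co,P[:,0]); print('kerf y=%.4f %+.4f x'%(co[1],co[0]),'res',r.std(),'at x=.56',np.polyval(co,.56))
E
```

```text
board top ((496.9503173828125, 166.8596954345703), (58.75213623046875, 274.4208068847656), 1.6983393430709839, [[463.5, 303.1000061035156], [471.70001220703125, 28.799999237060547], [530.4000244140625, 30.600000381469727], [522.2000122070312, 304.8999938964844]], 854.9765625)
offcut top ((413.9598083496094, -255.83486938476562), (9.203063011169434, 12.740812301635742), 5.502011299133301, [[408.79998779296875, -249.89999389648438], [410.0, -262.6000061035156], [419.20001220703125, -261.70001220703125], [417.8999938964844, -249.10000610351562]], 3.484375)
red top 0.1 ((563.7884521484375, -235.55836486816406), (22.788522720336914, 32.55918884277344), 85.17716979980469, [[546.5999755859375, -245.5], [579.0999755859375, -248.3000030517578], [581.0, -225.60000610351562], [548.5, -222.8000030517578]], 36.296875)
red top 0.15 ((557.4757080078125, -226.0629119873047), (21.997949600219727, 31.429702758789062), 85.17713165283203, [[540.9000244140625, -235.6999969482422], [572.2000122070312, -238.3000030517578], [574.0999755859375, -216.39999389648438], [542.7000122070312, -213.8000030517578]], 
[... 1260 characters left out ...]
001525878906], [598.9000244140625, -34.099998474121094]], 102.09375)
blue side 0.15 ((543.1937255859375, -87.76348114013672), (70.01416015625, 23.744062423706055), 28.698095321655273, [[506.79998779296875, -94.19999694824219], [518.2000122070312, -115.0], [579.5999755859375, -81.4000015258789], [568.2000122070312, -60.5]], 102.09375)
yellow ((628.317626953125, 32.561851501464844), (53.55537033081055, 72.78868103027344), 0.48803237080574036, [[601.2000122070312, 68.69999694824219], [601.9000244140625, -4.099999904632568], [655.4000244140625, -3.5999999046325684], [654.7999877929688, 69.19999694824219]], 208.3671875)
kerf y=0.0398 -0.0162 x res 0.00033294646660222857 at x=.56 0.030681582590151
```

```bash
python3 - <<'E'
from h import *
for n,cs in(('top',{'red':(321,191),'blue':(280,190)}),('side',{'red':(328,236),'blue':(288,205)})):
    im=cv2.imread(f'pics/{n}0.png'); h=cv2.cvtColor(im,cv2.COLOR_BGR2HSV).astype(int); C=cloud(np.load(f'pics/{n}0_d.npy'),n)
    for k,(u,v) in cs.items():
        w=np.zeros(h.shape[:2],bool); w[v-18:v+19,u-16:u+17]=1
        m=(((h[...,0]<8)|(h[...,0]>170)) if k=='red' else abs(h[...,0]-108)<12)&(h[...,1]>120)&(h[...,2]>45)&w
        P=C[m]; P=P[(P[:,2]>.085)&(P[:,2]<.19)]
        print(n,k,m.sum(),len(P),'mean',P.mean(0).round(4),'p5',np.percentile(P,5,0).round(4),'p95',np.percentile(P,95,0).round(4))
        m2=(h[...,2]<60)&w; P=C[m2]; P=P[(P[:,2]>.10)&(P[:,2]<.19)]
        for p in P[P[:,2]>.13]: print('   blk',p.round(3))
        print(k,'carriage:')
        lo=C[...,:]; q=w&(lo[...,2]>.086)&(lo[...,2]<.2); Q=lo[q]; print('   all y range',np.percentile(Q[:,1],[1,10,50,90,99]).round(4),'z max',Q[:,2].max().round(3))
E
```

```text
top red 43 43 mean [ 0.5615 -0.2292  0.1287] p5 [ 0.5502 -0.2387  0.1019] p95 [ 0.5716 -0.22    0.1533]
   blk [ 0.583 -0.22   0.157]
   blk [ 0.58  -0.221  0.151]
   blk [ 0.578 -0.223  0.16 ]
   blk [ 0.579 -0.227  0.157]
   blk [ 0.578 -0.23   0.165]
   blk [ 0.578 -0.234  0.164]
   blk [ 0.576 -0.22   0.151]
   blk [ 0.574 -0.222  0.162]
   blk [ 0.574 -0.226  0.162]
   blk [ 0.574 -0.229  0.166]
   blk [ 0.575 -0.235  0.157]
   blk [ 0.574 -0.238  0.161]
   blk [ 0.574 -0.22   0.131]
   blk [ 0.571 -0.22   0.153]
red carriage:
   all y range [-0.3029 -0.2498 -0.2262 -0.2113 -0.182 ] z max 0.166
top blue 18 18 mean [ 0.5596 -0.0693  0.13  ] p5 [ 0.5528 -0.0745  0.104 ] p95 [ 0.5662 -0.0644  0.1552]
   blk [ 0.581 -0.06   0.159]
   blk [ 0.581 -0.064  0.163]
   blk [ 0.581 -0.067  0.163]
   blk [ 0.577 -0.06   0.16 ]
   blk [ 0.577 -0.064  0.164]
   blk [ 0.577 -0.067  0.163]
   blk [ 0.577 -0.071  0.161]
   blk [ 0.577 -0.075  0.163]
   blk [ 0.576 -0.057  0.142]
   blk [ 0.572 -0.059  0.168]
   blk [ 0.573 -0.063  0.165]
   blk [ 0.573 -0.067  0.165]
   blk [ 0.573 -0.071  0.161
[... 1806 characters left out ...]
66 -0.07   0.164]
   blk [ 0.569 -0.071  0.163]
   blk [ 0.571 -0.074  0.164]
   blk [ 0.569 -0.079  0.17 ]
   blk [ 0.564 -0.064  0.156]
   blk [ 0.564 -0.068  0.16 ]
   blk [ 0.563 -0.073  0.165]
   blk [ 0.563 -0.077  0.168]
   blk [ 0.567 -0.077  0.165]
   blk [ 0.569 -0.08   0.166]
   blk [ 0.573 -0.08   0.163]
   blk [ 0.565 -0.072  0.157]
   blk [ 0.565 -0.076  0.161]
   blk [ 0.565 -0.079  0.164]
   blk [ 0.567 -0.081  0.164]
   blk [ 0.571 -0.082  0.161]
   blk [ 0.565 -0.075  0.155]
   blk [ 0.562 -0.082  0.163]
   blk [ 0.569 -0.08   0.156]
   blk [ 0.565 -0.08   0.155]
   blk [ 0.568 -0.081  0.153]
blue carriage:
   all y range [-0.1228 -0.0893 -0.0772 -0.059  -0.0052] z max 0.17
```

Call:
play_rows:
  targets:
    - [0, 0, 0.055, 0.019, -0.044, 0.01, 0]
    - [0, 0, 0.055, 0.019, -0.044, 0.01, 0]
    - [0, 0, 0.055, 0.019, -0.044, 0.01, 0]
    - [0, 0, 0.055, 0.019, -0.044, 0.01, 0]
    - [0, 0, 0.055, 0.019, -0.044, 0.008, 0]
    - [0, 0, 0.055, 0.019, -0.044, 0.008, 0]
    - [0, 0, 0.055, 0.019, -0.044, 0.008, 0]
    - [0, 0, 0.055, 0.019, -0.044, 0.008, 0]
    - [0, 0, 0, 0.016, -0.048, 0, 0]
    - [0, 0, 0, 0.016, -0.048, 0, 0]
    - [0, 0, 0, 0.016, -0.048, 0, 0]
    - [0, 0, 0, 0.016, -0.048, 0, 0]
  grip_force: 20

```text
t: 1.6
eef_pos: [0.5141, 0.0452, 0.3057]
ee_rot: [3.133, 0.0, 0.005]
force: [1.0, -1.2, 0.4]
width: 0.0003
```

Call:
play_rows:
  targets:
    - [0, 0, -0.015, 0.017, -0.045, -0.005, 0]
    - [0, 0, 0, 0.017, -0.045, -0.005, 0]
    - [0, 0, 0, 0.017, -0.045, -0.005, 0]
    - [0, 0, 0, 0.017, -0.045, -0.005, 0]
    - [0, 0, 0, 0.017, -0.045, -0.005, 0]
    - [0, 0, 0, 0.015, -0.042, -0.005, 0]
    - [0, 0, 0, 0, 0, 0, 0]
    - [0, 0, 0, 0, 0, 0, 0]

```text
t: 2.6
eef_pos: [0.6148, -0.2344, 0.2707]
ee_rot: [3.135, 0.006, -0.015]
force: [-0.6, 1.0, -0.6]
width: 0.0005
```

```bash
python3 - <<'E'
from h import *
for n,(r0,r1,c0,c1) in(('side',(170,290,260,420)),('top',(150,250,260,400))):
    im,d=grab_frame(n); np.save(f'pics/{n}1_d.npy',d); cv2.imwrite(f'pics/{n}1.png',cv2.resize(im[r0:r1,c0:c1],None,fx=4,fy=4,interpolation=cv2.INTER_CUBIC))
E
```

```text
(no output)
```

View pics/side1.png

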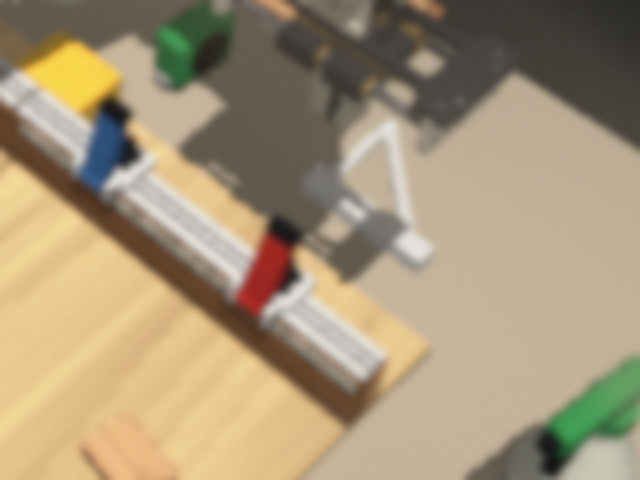

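Side view (4× crop): the red arm is still up at (265,265) and blue at (105,145). The fingers are behind and above the red arm at (335,100). I'll descend behind the arm and sweep it towards the robot.

Call:
play_rows:
  targets:
    - [0, 0, 0, 0, 0, -0.038, 0]
    - [0, 0, 0, 0, 0, -0.038, 0]
    - [0, 0, 0, 0, 0, -0.036, 0]
    - [0, 0, 0, -0.006, 0, 0, 0]
    - [0, 0, 0, -0.01, 0, 0, 0]
    - [0, 0, 0, -0.01, 0, 0.002, 0]
    - [0, 0, 0, -0.01, 0, 0.002, 0]
    - [0, 0, 0, -0.01, 0, 0.002, 0]

```text
t: 3.7
eef_pos: [0.5693, -0.2286, 0.1728]
ee_rot: [3.133, -0.009, -0.006]
force: [0.7, 0.1, -0.5]
width: 0.0007
```

```bash
cat > snap.py <<'E'
import sys
from h import *
k=sys.argv[1]; out=[]
for n,(r0,r1,c0,c1) in(('side',(160,290,230,400)),('top',(150,250,225,355))):
    im,d=grab_frame(n); np.save(f'pics/{n}{k}_d.npy',d); cv2.imwrite(f'pics/{n}{k}_raw.png',im)
    out.append(cv2.resize(im[r0:r1,c0:c1],(395,302),interpolation=cv2.INTER_CUBIC))
cv2.imwrite(f'pics/snap{k}.png',np.hstack(out)); s=get_state(); print(s['t'],s['eef_pos'].round(4),s['ee_rot'].round(3),s['force'].round(1))
E
python3 snap.py 2
```

```text
3.8 [ 0.5688 -0.2287  0.1729] [ 3.133 -0.009 -0.006] [0.5 0.4 0.4]
```

View pics/snap2.png

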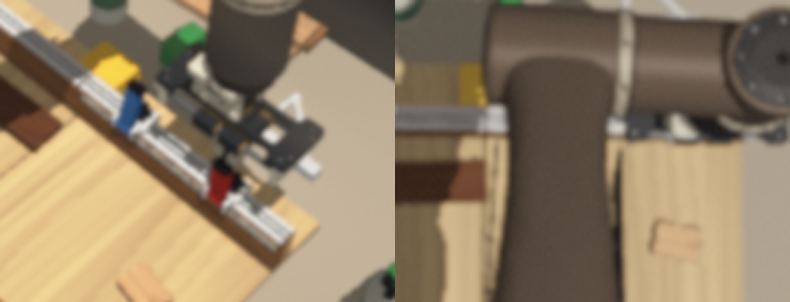

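```bash
python3 - <<'E'
from h import *
im=cv2.imread('pics/side2_raw.png'); cv2.imwrite('pics/z2.png',cv2.resize(im[200:260,295:375],None,fx=9,fy=9,interpolation=cv2.INTER_CUBIC))
print(project([[.5688,-.2287,.162],[.559,-.2287,.162],[.547,-.232,.092]],'side'))
h=cv2.cvtColor(im,cv2.COLOR_BGR2HSV).astype(int); C=cloud(np.load('pics/side2_d.npy'),'side')
m=((h[...,0]<8)|(h[...,0]>170))&(h[...,1]>120)&(h[...,2]>45); m[:215]=0;m[:,:300]=0;m[255:]=0;m[:,350:]=0
P=C[m]; print(len(P),P.mean(0)); q=P[P[:,2].argsort()]; print(np.polyfit(P[:,2],P[:,0],1)); print(q[-5:])
C0=cloud(np.load('pics/side0_d.npy'),'side'); P=C0[m]; print(np.polyfit(P[:,2],P[:,0],1))
E
```

```text
[[328.01236993 227.06484532]
 [325.82131653 229.04715077]
 [321.63368974 245.54594614]]
121 [ 0.54945419 -0.23533618  0.1232099 ]
[-0.15098012  0.56805643]
[[ 0.54175962 -0.22916808  0.16030449]
 [ 0.54245327 -0.23966998  0.16035205]
 [ 0.54230396 -0.23593419  0.16167859]
 [ 0.55006351 -0.24413581  0.16209178]
 [ 0.54238303 -0.23530599  0.16596839]]
[0.04525084 0.55085856]
```

View pics/z2.png

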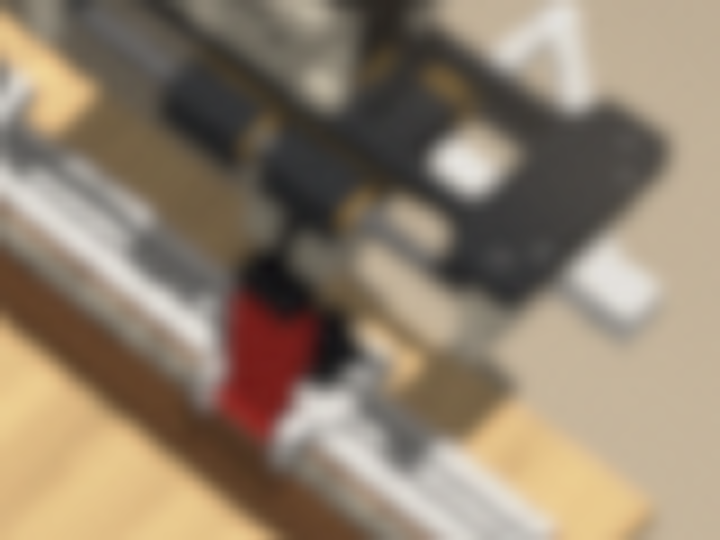

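The enlarged view shows the finger at about (300,220) touching the arm's black end. The red face slope has gone from leaning back to past vertical (dx/dz −0.15), so the arm is following. I'll carry on along its arc.

Call:
play_rows:
  targets:
    - [0, 0, 0, -0.01, -0.001, -0.008, 0]
    - [0, 0, 0, -0.012, -0.001, -0.006, 0]
    - [0, 0, 0, -0.011, -0.001, -0.005, 0]
    - [0, 0, 0, -0.01, 0, -0.006, 0]
    - [0, 0, 0, -0.008, 0, -0.008, 0]
    - [0, 0, 0, -0.007, 0, -0.009, 0]
    - [0, 0, 0, -0.004, 0, -0.01, 0]
    - [0, 0, 0, -0.003, 0, -0.01, 0]

```text
t: 4.8
eef_pos: [0.4995, -0.2321, 0.1067]
ee_rot: [3.133, -0.009, -0.006]
force: [0.9, -0.4, 0.8]
width: 0.0003
```

```bash
python3 snap.py 3; python3 - <<'E'
import cv2
im=cv2.imread('pics/side3_raw.png'); cv2.imwrite('pics/z3.png',cv2.resize(im[190:280,280:380],None,fx=6,fy=6,interpolation=cv2.INTER_CUBIC))
E
```

```text
4.9 [ 0.4984 -0.2319  0.1058] [ 3.133 -0.006 -0.006] [-0.5  0.5  0.4]
```

View pics/z3.png

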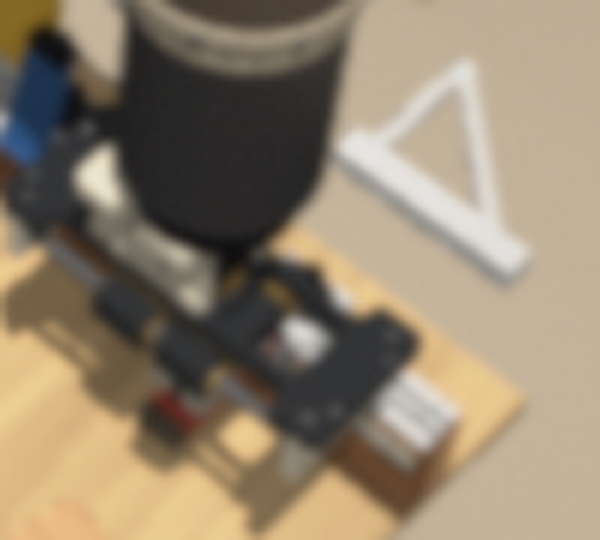

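The red arm now points at the robot, about level (red at (170,410) in the zoom), with the fingers on top of it. I'll lift slightly and tilt the tool so its body leans back from the fence, then push on down and in.

Call:
play_rows:
  targets:
    - [0, -0.1, 0, -0.002, 0, 0.012, 0]
    - [0, -0.14, 0, -0.002, 0, 0.008, 0]
    - [0, -0.15, 0, -0.002, 0, 0, 0]
    - [0, -0.15, 0, -0.002, 0, 0, 0]
    - [0, -0.15, 0, -0.002, 0, 0, 0]
    - [0, 0, 0, 0, 0, 0, 0]

```text
t: 5.65
eef_pos: [0.4825, -0.2352, 0.1218]
ee_rot: [-3.139, -0.616, -0.012]
force: [0.7, -1.0, 1.6]
width: 0.0001
```

Call:
play_rows:
  targets:
    - [0, -0.08, 0, 0.003, 0.003, -0.011, 0]
    - [0, 0, 0, 0.002, 0, -0.012, 0]
    - [0, 0, 0, 0, 0, -0.013, 0]
    - [0, 0, 0, 0, 0, -0.013, 0]
    - [0, 0, 0, 0.004, 0, -0.012, 0]
    - [0, 0, 0, 0.006, 0, -0.01, 0]
    - [0, 0, 0, 0.01, 0, -0.006, 0]
    - [0, 0, 0, 0.01, 0, -0.003, 0]

```text
t: 6.65
eef_pos: [0.5152, -0.2388, 0.0419]
ee_rot: [-3.133, -0.653, -0.016]
force: [-1.3, -0.3, -1.0]
width: 0.0003
```

```bash
python3 snap.py 4; python3 - <<'E'
import cv2
im=cv2.imread('pics/side4_raw.png'); cv2.imwrite('pics/z4.png',cv2.resize(im[190:280,280:380],None,fx=6,fy=6,interpolation=cv2.INTER_CUBIC))
E
```

```text
6.75 [ 0.5159 -0.2386  0.0422] [-3.133 -0.654 -0.015] [ 0.1  0.4 -0.3]
```

View pics/z4.png

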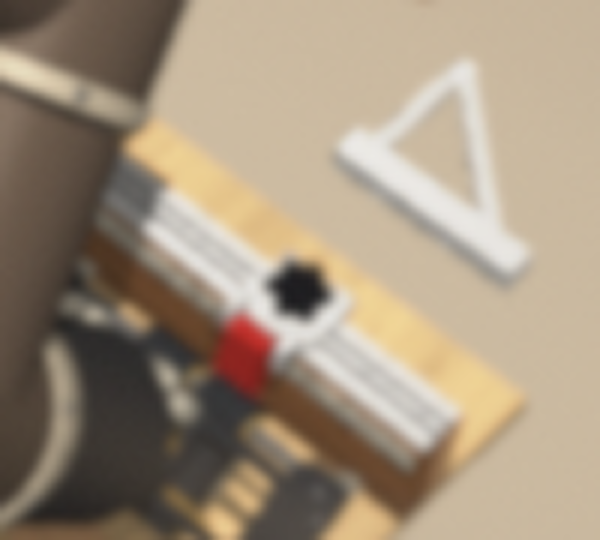

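Call:
play_rows:
  targets:
    - [0, 0, 0, 0.005, 0.003, 0, 0]
    - [0, 0, 0, 0.005, 0.002, 0, 0]
    - [0, 0, 0, 0.004, 0, 0, 0]
    - [0, 0, 0, 0.004, 0, 0, 0]

```text
t: 7.25
eef_pos: [0.5263, -0.234, 0.0409]
ee_rot: [-3.136, -0.646, -0.014]
force: [-30.0, -1.3, 22.7]
width: 0.0006
```

The fingers meet firm resistance (−30 N in x), so the arm is at its end of travel. I'll back off and check.

Call:
play_rows:
  targets:
    - [0, 0, 0, -0.02, 0, 0.002, 0]
    - [0, 0, 0, -0.03, 0, 0.015, 0]
    - [0, 0.1, 0, -0.03, 0.02, 0.03, 0]
    - [0, 0.15, 0, -0.02, 0.05, 0.05, 0]
    - [0, 0.15, 0, 0, 0.06, 0.04, 0]
    - [0, 0.15, 0, 0, 0.06, 0.03, 0.5]
    - [0, 0.1, 0, 0, 0.06, 0, 1]
    - [0, 0, 0, 0, 0.06, 0, 1]
    - [0, 0, 0, 0, 0, 0, 1]

```text
t: 8.38
eef_pos: [0.434, -0.0829, 0.096]
ee_rot: [-3.08, -0.318, -0.022]
force: [0.6, -0.0, -0.6]
width: 0.0346
```

```bash
python3 snap.py 5
```

```text
8.475 [ 0.4342 -0.0848  0.096 ] [-3.08  -0.318 -0.024] [ 0.6  0.4 -0.6]
```

View pics/snap5.png

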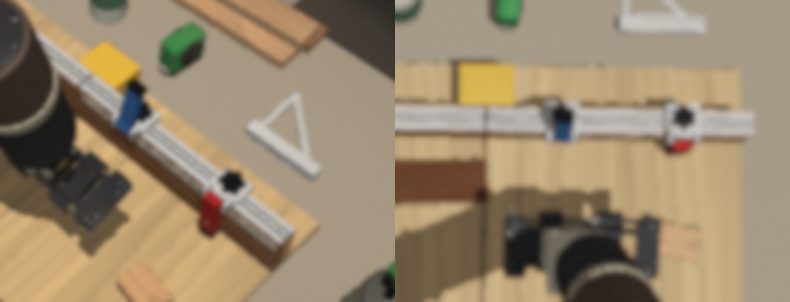

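Red is now hanging down in front of the fence (side crop (210,212)), and blue is still up at (130,108). I'll check the angle with depth.

```bash
python3 - <<'E'
from h import *
im=cv2.imread('pics/side5_raw.png'); h=cv2.cvtColor(im,cv2.COLOR_BGR2HSV).astype(int); C=cloud(np.load('pics/side5_d.npy'),'side')
m=((h[...,0]<8)|(h[...,0]>170))&(h[...,1]>130)&(h[...,2]>45); m[:215]=0;m[:,300:][:,50:]=0;m[:,:300]=0;m[270:]=0
P=C[m]; P=P[P[:,2]<.2]; print(len(P),P.mean(0).round(4),np.percentile(P,[5,95],axis=0).round(4)); co=np.polyfit(P[:,2],P[:,0],1); print('dx/dz',co)
F=P[P[:,2]<.085]; print('below ears',len(F),F.mean(0).round(4),np.polyfit(F[:,2],F[:,0],1))
# y extents of front face via rays onto x=0.536 plane
o,d=rays(np.argwhere(m)[:,::-1],'side'); Q=o+d*((.536-o[0])/d[:,0])[:,None]; Q=Q[(Q[:,2]<.085)&(Q[:,2]>.02)]
for z in np.arange(.03,.085,.01):
    q=Q[abs(Q[:,2]-z)<.006]; 
    if len(q): print(round(z,3),q[:,1].min().round(4),q[:,1].max().round(4),q[:,1].mean().round(4))
E
```

```text
134 [ 0.5404 -0.2342  0.0695] [[ 0.5352 -0.2439  0.0323]
 [ 0.551  -0.222   0.0997]]
dx/dz [-0.02319801  0.54203254]
below ears 91 [ 0.5402 -0.2347  0.0573] [-0.10237981  0.54605518]
0.03 -0.242 -0.2303 -0.2362
0.04 -0.2455 -0.225 -0.2359
0.05 -0.2483 -0.2244 -0.2372
0.06 -0.2511 -0.2227 -0.2377
0.07 -0.2532 -0.2215 -0.2374
0.08 -0.2525 -0.2204 -0.2372
```

Call:
play_rows:
  targets:
    - [0, 0.15, 0, -0.005, 0.05, 0, 1]
    - [0, 0.15, 0, -0.005, 0.05, 0, 1]
    - [0, 0.02, 0, -0.005, 0.05, 0, 1]
    - [0, 0, 0, 0, 0.05, 0, 1]
    - [0, 0, 0, 0, 0.05, 0, 1]
    - [0, 0, 0, 0, 0, 0, 1]

```text
t: 9.22
eef_pos: [0.4206, 0.1697, 0.0966]
ee_rot: [-3.082, 0.012, -0.035]
force: [-0.0, 0.3, -0.4]
width: 0.0874
```

Call:
play_rows:
  targets:
    - [-0.06, -0.01, 0.022, -0.005, -0.002, 0, 1]
    - [0, 0, 0, 0, 0, -0.03, 1]
    - [0, 0, 0, 0, 0, -0.03, 1]
    - [0, 0, 0, 0, 0, -0.004, 1]
    - [0, 0, 0, 0, 0, 0, 1]

```text
t: 9.85
eef_pos: [0.4182, 0.1635, 0.0318]
ee_rot: [-3.14, 0.001, -0.021]
force: [0.5, 0.7, 0.0]
width: 0.0877
```

Call:
play_rows:
  targets:
    - [0, 0, 0.008, 0.02, 0, 0, 1]
    - [0, 0, 0, 0.01, 0, 0, 1]
    - [0, 0, 0, 0.01, 0, 0, 1]
    - [0, 0, 0, 0.01, 0, 0, 1]
    - [0, 0, 0, 0.01, 0, 0, 1]
    - [0, 0, 0, 0.006, 0, 0, 1]
    - [0, 0, 0, 0.004, 0, 0, 1]

```text
t: 10.72
eef_pos: [0.491, 0.1622, 0.0346]
ee_rot: [-3.139, 0.001, -0.015]
force: [-6.5, -1.9, 4.5]
width: 0.0873
```

Call:
play_rows:
  targets:
    - [0, 0, 0.003, 0.003, 0, -0.003, 1]
    - [0, 0, 0, 0.003, 0, -0.001, 1]

```text
t: 10.98
eef_pos: [0.4916, 0.1604, 0.03]
ee_rot: [3.141, 0.01, -0.011]
force: [-19.2, 5.9, 13.3]
width: 0.0877
```

```bash
python3 - <<'E'
from h import *
for n in('top','side'):
    C=cloud(np.load(f'pics/{n}0_d.npy'),n); q=C.reshape(-1,3)
    m=(q[:,2]>.06)&(q[:,2]<.25)&(q[:,0]>.42)&(q[:,0]<.75)&(q[:,1]>.38)&(q[:,1]<.7); P=q[m]
    print(n,len(P),np.percentile(P,[1,5,50,95,99],axis=0).round(3).tolist())
    P=P[(P[:,0]<.6)]; print(np.sort(P[:,1])[:12].round(3))
E
```

```text
top 820 [[0.509, 0.383, 0.061], [0.514, 0.488, 0.064], [0.574, 0.506, 0.19], [0.661, 0.536, 0.204], [0.698, 0.544, 0.207]]
[0.38  0.38  0.38  0.382 0.383 0.383 0.383 0.383 0.384 0.384 0.384 0.385]
side 1083 [[0.505, 0.383, 0.061], [0.508, 0.487, 0.064], [0.559, 0.503, 0.175], [0.654, 0.53, 0.202], [0.693, 0.539, 0.205]]
[0.38  0.38  0.381 0.381 0.381 0.381 0.381 0.382 0.382 0.382 0.382 0.384]
```

Call:
play_rows:
  targets:
    - [0, 0, 0, -0.02, 0, 0, 1]
    - [0, 0, 0, -0.025, 0, 0.02, 0]
    - [0, 0, 0, 0, 0.04, 0.02, 0]
    - [0, 0, 0, 0, 0.045, 0, 0]
    - [0, -0.08, 0, 0, 0.045, 0, 0]
    - [0, -0.08, 0, 0, 0.045, 0, 0]
    - [0, -0.08, 0, 0, 0, 0, 0]

```text
t: 11.85
eef_pos: [0.4478, 0.3467, 0.0738]
ee_rot: [-3.128, -0.24, -0.012]
force: [2.8, -1.9, 0.7]
width: 0.0331
```

```bash
cat > board.py <<'E'
import sys
from h import *
k=sys.argv[1]; f=8
for n in('top','side'):
    im,d=grab_frame(n); cv2.imwrite(f'pics/{n}{k}_raw.png',im); np.save(f'pics/{n}{k}_d.npy',d)
    c=project([[.53,.18,.032],[.53,-.23,.032],[.53,.32,.032]],n)
    (u0,v0)=np.maximum(0,c.min(0)-25).astype(int);(u1,v1)=(c.max(0)+25).astype(int)
    h=cv2.resize(im[v0:v1,u0:u1],None,fx=f,fy=f,interpolation=cv2.INTER_CUBIC)
    g=cv2.cvtColor(h,cv2.COLOR_BGR2HSV).astype(int); m=((g[...,2]<140)&(g[...,2]>40)&(g[...,0]<16)&(g[...,1]>115)).astype(np.uint8)
    cv2.imwrite(f'pics/crop{n}{k}.png',cv2.resize(h,(800,int(800*h.shape[0]/h.shape[1]))) if h.shape[1]*3//4<=h.shape[0]*4//3*1.3 or 1 else h)
    if n=='top':
        cs,_=cv2.findContours(m,cv2.RETR_EXTERNAL,cv2.CHAIN_APPROX_NONE); cs=sorted(cs,key=cv2.contourArea)[-2:]
        for q in cs:
            px=(q[:,0]+.5)/f-.5+[u0,v0]; P=onz(px,n,.032)[:,:2]; r=cv2.minAreaRect((P*1000).astype(np.float32)); print(n,r,cv2.boxPoints(r).round(1).tolist())
print(get_state()['eef_pos'].round(4))
E
python3 board.py 6
```

```text
top ((545.4536743164062, -230.5902557373047), (12.182661056518555, 23.19647789001465), 0.4467410445213318) [[539.2999877929688, -219.0], [539.5, -242.1999969482422], [551.5999755859375, -242.10000610351562], [551.5, -218.89999389648438]]
top ((533.4036865234375, 164.4665069580078), (64.90335083007812, 280.5120849609375), 0.4570032060146332) [[499.79998779296875, 304.5], [502.1000061035156, 24.0], [567.0, 24.5], [564.7000122070312, 305.0]]
[0.4458 0.3409 0.0722]
```

View pics/croptop6.png

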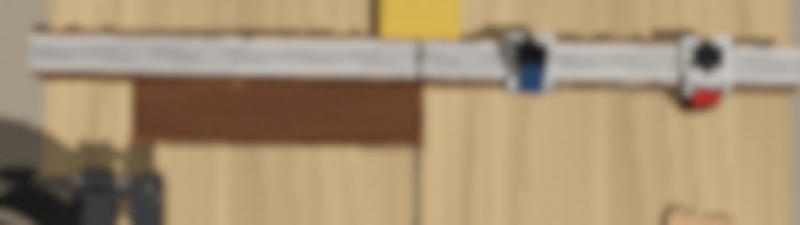

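View pics/side6_raw.png

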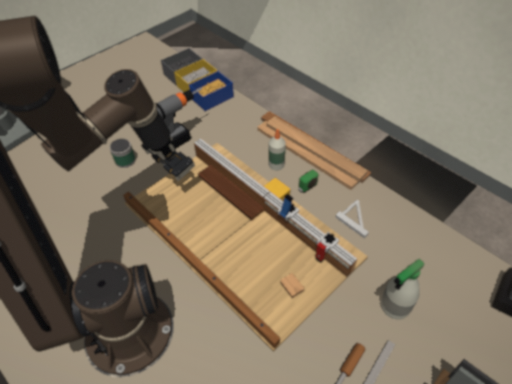

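The board now lies along the fence (top crop, (135,80) to (420,140)), with red down and blue up. Next I'll move the closed fingers to its left end.

Call:
play_rows:
  targets:
    - [0, 0, 0, 0, 0.008, 0, 0]
    - [0, 0, 0, 0.03, 0, 0, 0]
    - [0, 0, 0, 0.03, 0, -0.01, 0]
    - [0, 0, 0, 0.024, 0, -0.02, 0]
    - [0, 0, 0, 0, 0, -0.012, 0]
    - [0, 0, 0, 0, 0, 0, 0]

```text
t: 12.7
eef_pos: [0.537, 0.3535, 0.0318]
ee_rot: [-3.127, -0.239, -0.015]
force: [-0.1, 0.2, -0.0]
width: 0.0004
```

Call:
play_rows:
  targets:
    - [0, 0, 0, -0.004, -0.014, 0, 0]
    - [0, 0, 0, 0, -0.012, 0, 0]
    - [0, 0, 0, 0, -0.012, 0, 0]
    - [0, 0, 0, 0, -0.012, 0, 0]
    - [0, 0, 0, 0, -0.012, 0, 0]
    - [0, 0, 0, 0, -0.012, 0, 0]
    - [0, 0, 0, 0, -0.012, 0, 0]
    - [0, 0, 0, 0, 0, 0, 0]

```text
t: 13.7
eef_pos: [0.5321, 0.2626, 0.0346]
ee_rot: [-3.123, -0.241, -0.015]
force: [0.4, -0.3, 0.3]
width: 0.0008
```

```bash
python3 board.py 7
```

```text
top ((518.4681396484375, 222.1153564453125), (31.59012794494629, 23.59966278076172), 1.211606740951538) [[502.3999938964844, 233.60000610351562], [502.8999938964844, 210.0], [534.5, 210.6999969482422], [534.0, 234.1999969482422]]
top ((533.0592041015625, 71.30801391601562), (207.92356872558594, 60.399566650390625), 89.31582641601562) [[501.6000061035156, -32.29999923706055], [562.0, -33.0], [564.5, 174.89999389648438], [504.1000061035156, 175.60000610351562]]
[0.5324 0.2637 0.0347]
```

View pics/croptop7.png

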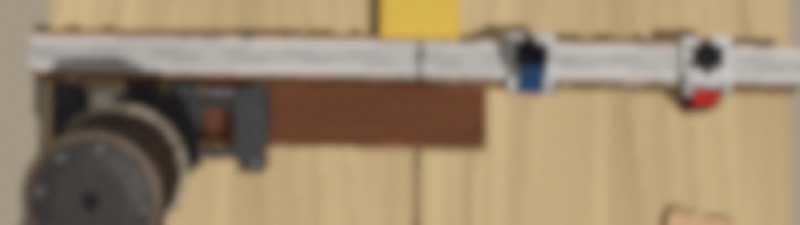

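View pics/cropside7.png

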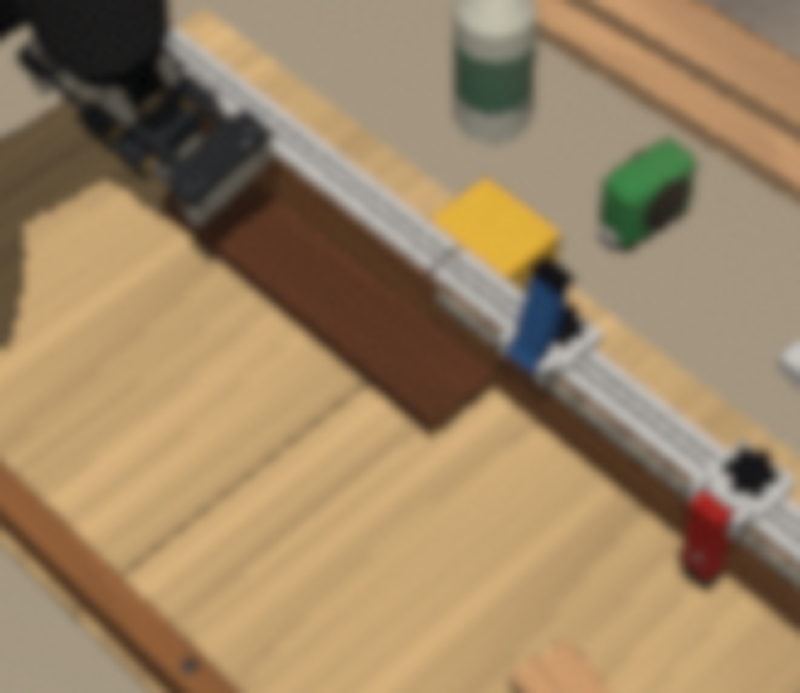

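The board slides along the fence under the fingers (right end at top crop (485,115)). I'll continue towards the red arm.

Call:
play_rows:
  targets:
    - [0, 0, 0, 0, -0.014, -0.003, 0]
    - [0, 0, 0, 0, -0.016, 0, 0]
    - [0, 0, 0, 0, -0.016, 0, 0]
    - [0, 0, 0, 0, -0.016, 0, 0]
    - [0, 0, 0, 0, -0.016, -0.001, 0]
    - [0, 0, 0, 0, -0.016, 0, 0]
    - [0, 0, 0, 0, -0.016, 0, 0]
    - [0, 0, 0, 0, -0.016, 0, 0]
    - [0, 0, 0, 0, -0.012, 0, 0]
    - [0, 0, 0, 0, -0.01, 0, 0]
    - [0, 0, 0, 0, 0, 0, 0]

```text
t: 15.18
eef_pos: [0.5327, 0.1075, 0.0313]
ee_rot: [-3.119, -0.243, -0.014]
force: [0.5, 1.4, -0.2]
width: 0.0006
```

```bash
python3 board.py 8
```

```text
top ((522.5057373046875, 52.5546989440918), (34.92726135253906, 18.98648452758789), 35.955074310302734) [[502.79998779296875, 50.0], [513.9000244140625, 34.599998474121094], [542.2000122070312, 55.099998474121094], [531.0999755859375, 70.5]]
top ((530.7711791992188, -90.4271469116211), (194.50929260253906, 58.72053146362305), 89.36219024658203) [[500.29998779296875, -187.3000030517578], [559.0, -188.0], [561.2000122070312, 6.5], [502.5, 7.099999904632568]]
[0.5329 0.1083 0.0313]
```

View pics/croptop8.png

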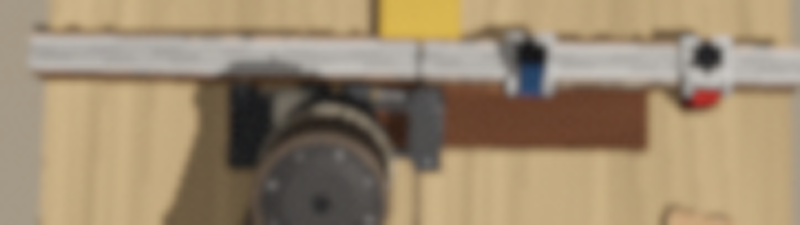

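View pics/cropside8.png

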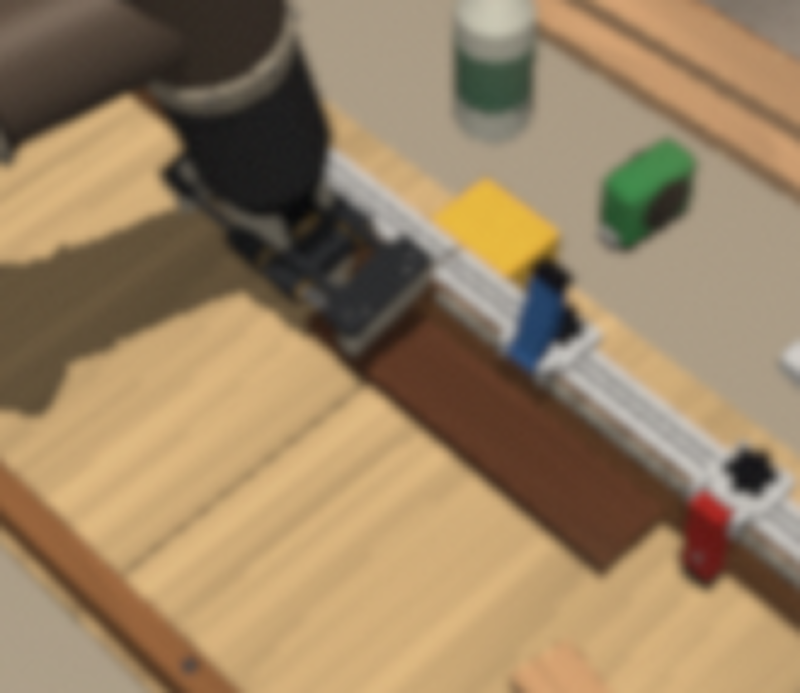

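Call:
play_rows:
  targets:
    - [0, 0, 0, 0, -0.009, 0, 0]
    - [0, 0, 0, 0, -0.008, 0, 0]
    - [0, 0, 0, 0, -0.006, 0, 0]
    - [0, 0, 0, 0, -0.004, 0, 0]
    - [0, 0, 0, 0, -0.003, 0, 0]

```text
t: 15.9
eef_pos: [0.5331, 0.0782, 0.0315]
ee_rot: [-3.118, -0.244, -0.01]
force: [-2.0, 4.9, 1.2]
width: 0.0006
```

Call:
play_rows:
  targets:
    - [0, 0, 0, 0, -0.003, 0, 0]
    - [0, 0, 0, 0, -0.003, 0, 0]

```text
t: 16.15
eef_pos: [0.5334, 0.0746, 0.0316]
ee_rot: [-3.113, -0.246, -0.008]
force: [-21.1, 29.2, 5.5]
width: 0.0007
```

The board meets the red arm (29 N in y). I'll back off and look.

Call:
play_rows:
  targets:
    - [0, 0, 0, -0.003, 0.01, 0, 0]
    - [0, 0, 0, -0.01, 0.02, 0, 0]
    - [0, 0, 0, -0.04, 0.03, 0.03, 0]
    - [0, 0.08, 0, -0.05, 0.02, 0.03, 0.5]
    - [0, 0.08, 0, -0.05, 0, 0.03, 1]
    - [0, 0.08, 0, 0, 0, 0, 1]
    - [0, 0, 0, 0, 0, 0, 1]
    - [0, 0, 0, 0, 0, 0, 1]

```text
t: 17.15
eef_pos: [0.3838, 0.1476, 0.1206]
ee_rot: [-3.124, -0.011, -0.008]
force: [-0.7, -0.2, 0.0]
width: 0.0451
```

```bash
python3 board.py 9
```

```text
top ((561.4706420898438, 249.3948516845703), (3.1797657012939453, 20.51731300354004), 0.4617399573326111) [[559.7999877929688, 259.6000061035156], [560.0, 239.10000610351562], [563.0999755859375, 239.10000610351562], [563.0, 259.70001220703125]]
top ((531.4374389648438, -90.62092590332031), (301.986572265625, 61.24668884277344), 89.68350982666016) [[500.0, -241.39999389648438], [561.2000122070312, -241.8000030517578], [562.9000244140625, 60.20000076293945], [501.6000061035156, 60.5]]
[0.3837 0.1476 0.1204]
```

View pics/croptop9.png

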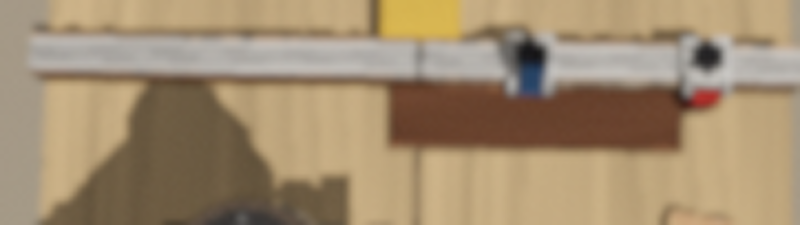

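View pics/cropside9.png

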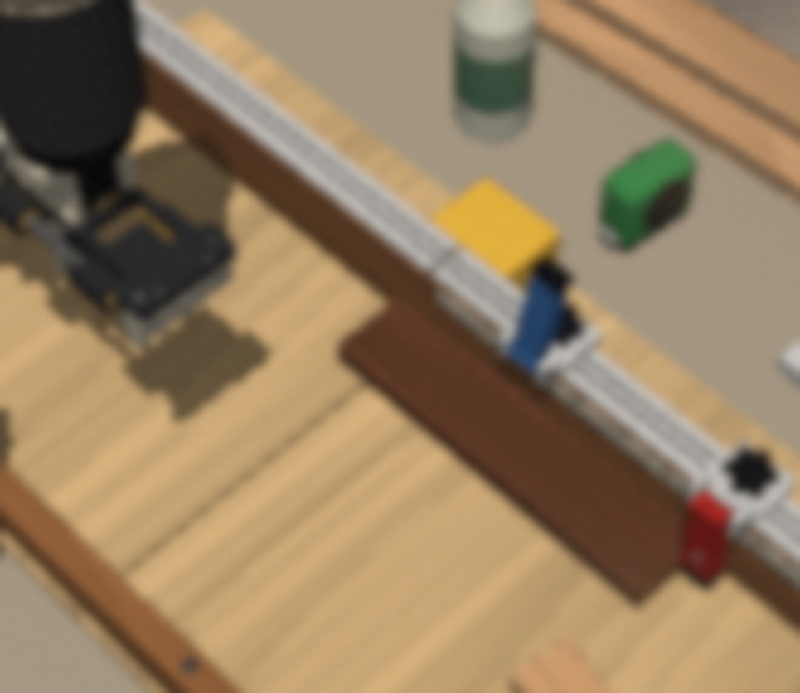

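```bash
cat > edge.py <<'E'
import sys
from h import *
k=sys.argv[1]
g=cv2.cvtColor(cv2.imread(f'pics/top{k}_raw.png'),cv2.COLOR_BGR2HSV).astype(float)
fx=lambda y:.5600+.0116*y
def fit(P,i,j):
    for _ in range(4):
        co=np.polyfit(P[:,i],P[:,j],1); r=P[:,j]-np.polyval(co,P[:,i]); P=P[abs(r)<2*r.std()+1e-4]
    return co,r.std(),len(P)
pts=[]
for y in np.arange(-.205,.05,.004):
    u,v=project([[fx(y)-.06,y,.032]],'top')[0]; c=int(round(u)); r0=int(v)-6
    a=g[r0:r0+14,c,2]; th=140; i=[q for q in range(13) if a[q]<th<=a[q+1]]
    if i: q=i[0]; pts.append((c,r0+q+(th-a[q])/(a[q+1]-a[q])))
for z in(.032,.012):
    co,sd,n=fit(onz(pts,'top',z),1,0); print('front edge if z=%.3f'%z,co.round(4),sd.round(5),n,'rel. fence: right',(np.polyval(co,-.22)-fx(-.22)).round(4),'left',(np.polyval(co,.06)-fx(.06)).round(4))
# left/right ends
for nm,y0,sg in(('left',.06,-1),('right',-.22,1)):
    p=[]
    for x in np.arange(.508,.53 if nm=='right' else .553,.002):
        u,v=project([[x,y0,.032]],'top')[0]; r=int(round(v)); c0=int(u)-7
        a=g[r,c0:c0+15,2]; i=[q for q in range(14) if (a[q]-140)*(a[q+1]-140)<0 and (a[q+1]-a[q])*sg>0]
        if i: q=i[0]; p.append((c0+q+(140-a[q])/(a[q+1]-a[q]),r))
    if p: P=onz(p,'top',.032); print(nm,'end y',np.median(P[:,1]).round(4),P[:,1].std().round(4),len(P))
E
python3 edge.py 9
python3 - <<'E'
import sys; sys.argv=['x']
from h import *
# red arm + board gap zoom
for n,c in(('side',(.53,-.21,.03)),('top',(.53,-.21,.03))):
    u,v=project([c],n)[0].astype(int); im=cv2.imread(f'pics/{n}9_raw.png'); cv2.imwrite(f'pics/gap_{n}.png',cv2.resize(im[v-25:v+25,u-30:u+30],None,fx=7,fy=7,interpolation=cv2.INTER_CUBIC))
a=cv2.imread('pics/gap_side.png');b=cv2.imread('pics/gap_top.png'); cv2.imwrite('pics/gap.png',cv2.resize(np.hstack([a,b]),(800,333)))
E
```

```text
front edge if z=0.032 [0.006  0.5017] 0.00049 59 rel. fence: right -0.0571 left -0.0587
front edge if z=0.012 [0.006  0.5033] 0.00049 59 rel. fence: right -0.0555 left -0.0571
left end y 0.0595 0.0002 23
right end y -0.2189 0.0003 12
```

View pics/gap.png

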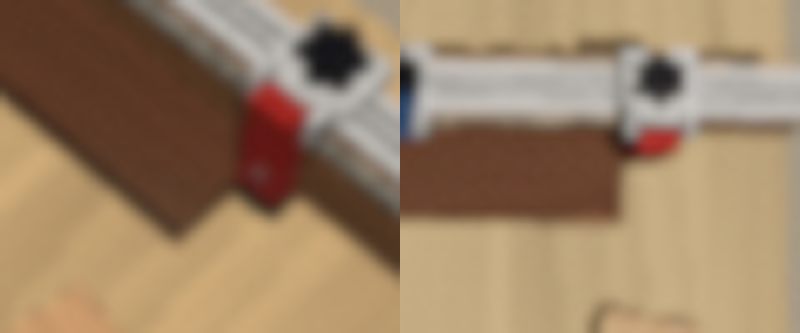

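The board end meets the red arm's side at (240,190) in the zoomed side view. The front edge is about 0.006 rad off the fence direction, so the left end may stand 1–2 mm off. I'll press it against the fence once more with open fingers.

Call:
play_rows:
  targets:
    - [-0.018, 0.011, -0.004, 0.01, -0.045, 0, 1]
    - [0, 0, 0, 0.01, -0.045, 0, 1]
    - [0, 0, 0, 0.01, -0.045, 0, 1]
    - [0, 0, 0, 0.01, -0.04, -0.01, 1]
    - [0, 0, 0, 0, -0.03, -0.02, 1]
    - [0, 0, 0, 0, 0, -0.03, 1]
    - [0, 0, 0, 0, 0, -0.025, 1]
    - [0, 0, 0, 0, 0, 0, 1]

```text
t: 18.25
eef_pos: [0.419, -0.0688, 0.029]
ee_rot: [3.131, 0.007, -0.013]
force: [0.4, 0.2, 0.6]
width: 0.0879
```

Call:
play_rows:
  targets:
    - [0.01, 0, 0, 0.025, 0, 0.002, 1]
    - [0, 0, 0, 0.02, 0, 0, 1]
    - [0, 0, 0, 0.01, 0, 0, 1]
    - [0, 0, 0, 0.006, 0, 0, 1]
    - [0, 0, 0, 0.005, 0, 0, 1]

```text
t: 18.88
eef_pos: [0.4854, -0.0691, 0.0333]
ee_rot: [3.139, 0.008, -0.012]
force: [0.7, 0.1, 0.1]
width: 0.0877
```

Call:
play_rows:
  targets:
    - [0, 0, 0, 0.003, 0, -0.002, 1]
    - [0, 0, 0, 0.003, 0, 0, 1]
    - [0, 0, 0, 0.002, 0, 0, 1]

```text
t: 19.25
eef_pos: [0.4894, -0.0695, 0.0306]
ee_rot: [3.138, 0.015, -0.012]
force: [-5.4, 1.8, 4.4]
width: 0.0877
```

Call:
play_rows:
  targets:
    - [0, 0, 0, 0.003, 0, 0, 1]
    - [0, 0, 0, 0.003, 0, 0, 1]
    - [0, 0, 0, 0.002, 0, 0, 1]

```text
t: 19.62
eef_pos: [0.4893, -0.0704, 0.0291]
ee_rot: [3.137, 0.029, -0.012]
force: [-4.2, 1.6, 2.6]
width: 0.0878
```

Call:
play_rows:
  targets:
    - [0, -0.02, 0, 0.007, 0, 0.001, 1]
    - [0, 0, 0, 0.007, 0, 0, 1]

```text
t: 19.88
eef_pos: [0.4896, -0.0716, 0.0277]
ee_rot: [3.134, 0.033, -0.012]
force: [-19.6, 4.6, 15.3]
width: 0.0877
```

Call:
play_rows:
  targets:
    - [0, 0, 0, -0.015, 0, 0.002, 1]
    - [0, 0, 0, -0.04, 0.01, 0.02, 1]
    - [0, 0, 0, -0.045, 0.04, 0.04, 0.5]
    - [0, 0, 0, 0, 0.05, 0.03, 0]
    - [0, 0, 0, 0, 0.05, 0, 0]
    - [0, 0, 0, 0, 0.05, 0, 0]
    - [0, 0, 0, 0, 0, 0, 0]
    - [0, 0, 0, 0, 0, 0, 0]

```text
t: 20.88
eef_pos: [0.3898, 0.1281, 0.1175]
ee_rot: [3.14, 0.028, -0.014]
force: [0.1, -0.0, 0.6]
width: 0.0336
```

```bash
python3 board.py 10; python3 edge.py 10; python3 - <<'E'
from h import *
for n,c in(('side',(.53,-.21,.03)),('top',(.53,-.21,.03))):
    u,v=project([c],n)[0].astype(int); im=cv2.imread(f'pics/{n}10_raw.png'); cv2.imwrite(f'pics/gap_{n}.png',cv2.resize(im[v-25:v+25,u-30:u+30],None,fx=7,fy=7,interpolation=cv2.INTER_CUBIC))
a=cv2.imread('pics/gap_side.png');b=cv2.imread('pics/gap_top.png'); cv2.imwrite('pics/gap10.png',cv2.resize(np.hstack([a,b]),(800,333)))
E
```

```text
top ((562.9730224609375, 237.5682373046875), (26.295988082885742, 4.225985050201416), 86.49153137207031) [[560.0999755859375, 224.60000610351562], [564.2999877929688, 224.3000030517578], [565.9000244140625, 250.60000610351562], [561.7000122070312, 250.8000030517578]]
top ((531.738525390625, -90.37112426757812), (302.5044860839844, 60.79702377319336), 89.69922637939453) [[500.5, -241.5], [561.2999877929688, -241.8000030517578], [562.9000244140625, 60.70000076293945], [502.1000061035156, 61.0]]
[0.3901 0.1276 0.1175]
front edge if z=0.032 [0.0072 0.5019] 0.00054 60 rel. fence: right -0.0571 left -0.0584
front edge if z=0.012 [0.0072 0.5035] 0.00055 60 rel. fence: right -0.0556 left -0.0568
left end y 0.0595 0.0002 23
right end y -0.2188 0.0003 12
```

View pics/gap10.png

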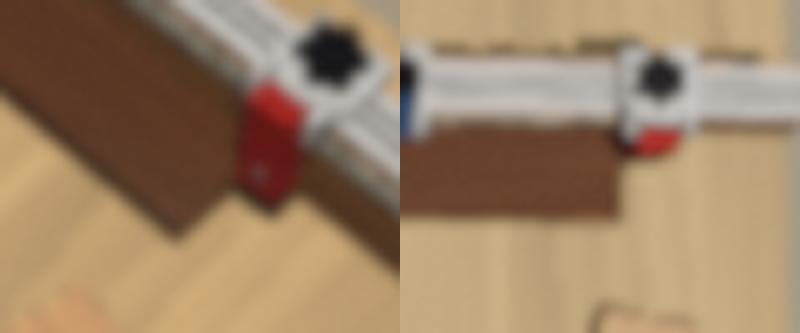

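View pics/cropside10.png

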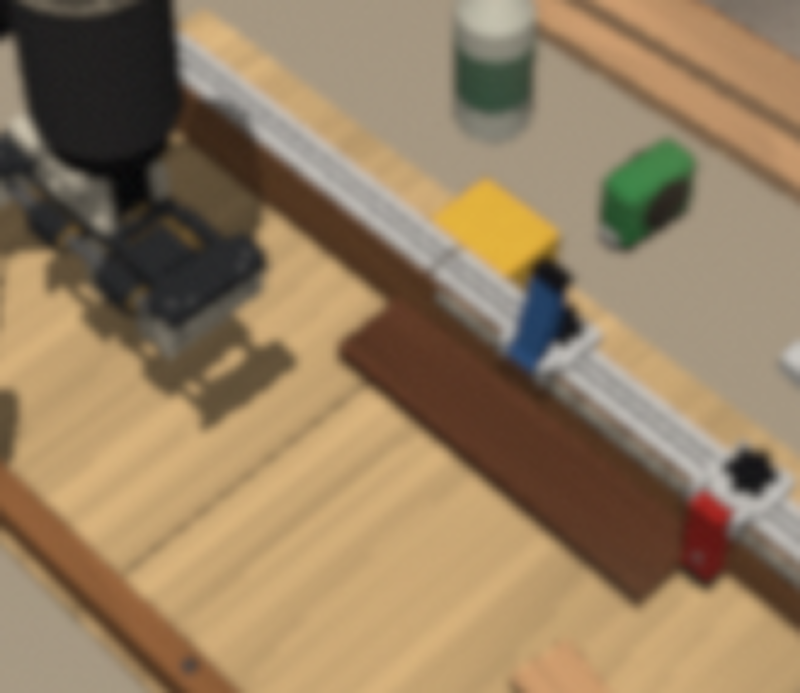

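```bash
python3 - <<'E'
from h import *
g=cv2.cvtColor(cv2.imread('pics/top10_raw.png'),cv2.COLOR_BGR2HSV).astype(float); g0=cv2.cvtColor(cv2.imread('pics/top0_raw.png'),cv2.COLOR_BGR2HSV).astype(float)
for nm,G in(('0',g0),('10',g)):
    pts=[]
    for c in list(range(240,272))+list(range(290,312)):
        a=G[186:200,c,1]; i=[q for q in range(13) if a[q]<60<=a[q+1]]
        if i: q=i[0]; pts.append((c,186+q+(60-a[q])/(a[q+1]-a[q])))
    P=onz(pts,'top',.082)
    for _ in range(4):
        co=np.polyfit(P[:,1],P[:,0],1); r=P[:,0]-np.polyval(co,P[:,1]); P=P[abs(r)<2*r.std()+1e-4]
    print(nm,'fence front local',co.round(4),r.std().round(5),len(P), 'x at -.22/.06',np.polyval(co,[-.22,.06]).round(4))
# gap colour profile in side view: board top back edge vs fence foot – sample rows on top of the board & fence face near left end
im=cv2.imread('pics/side10_raw.png')
u,v=project([[.5607,.04,.032]],'side')[0].astype(int); cv2.imwrite('pics/left10.png',cv2.resize(im[v-22:v+22,u-30:u+30],None,fx=12,fy=12,interpolation=cv2.INTER_CUBIC))
# side-view front edge of board top
S=cv2.cvtColor(im,cv2.COLOR_BGR2HSV).astype(float)[...,2]; pts=[]
for y in np.arange(-.2,.05,.004):
    a0,a1=project([[.515,y,.032],[.48,y,.032]],'side'); t=np.linspace(0,1,120); uv=a0+(a1-a0)*t[:,None]
    val=cv2.remap(S.astype(np.float32),uv[:,0].astype(np.float32)[None],uv[:,1].astype(np.float32)[None],cv2.INTER_LINEAR)[0]
    i=np.where((val[:-1]<140)&(val[1:]>=140))[0]
    if len(i): pts.append(uv[i[0]])
P=onz(pts,'side',.012)
for _ in range(4):
    co=np.polyfit(P[:,1],P[:,0],1); r=P[:,0]-np.polyval(co,P[:,1]); P=P[abs(r)<2*r.std()+1e-4]
print('side-view board front bottom edge',co.round(4),r.std().round(5),len(P))
E
```

```text
0 fence front local [0.0141 0.5603] 0.00025 50 x at -.22/.06 [0.5572 0.5612]
10 fence front local [0.0154 0.5601] 0.0003 48 x at -.22/.06 [0.5568 0.5611]
side-view board front bottom edge [0.0097 0.5021] 0.00038 58
```

View pics/left10.png

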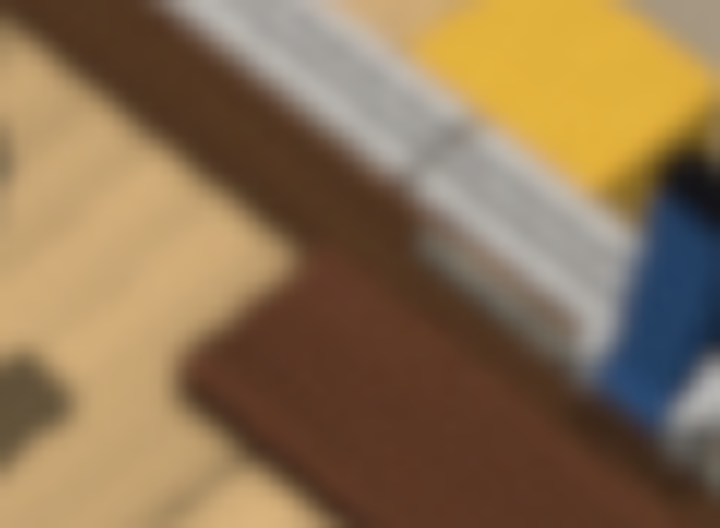

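Front edge measures 0.007–0.010 rad against 0.012–0.015 for the fence, so the left end could still be 1–2 mm off. There is ample time, so I'll press near the left end with closed fingers, then near the right.

Call:
play_rows:
  targets:
    - [0, -0.028, 0, 0.01, -0.04, -0.02, 0]
    - [0, 0, 0, 0.01, -0.035, -0.025, 0]
    - [0, 0, 0, 0.01, -0.03, -0.03, 0]
    - [0, 0, 0, 0.01, 0, -0.012, 0]
    - [0, 0, 0, 0.02, 0, 0, 0]
    - [0, 0, 0, 0.02, 0, 0, 0]
    - [0, 0, 0, 0.008, 0, 0, 0]

```text
t: 21.85
eef_pos: [0.4781, 0.0115, 0.0275]
ee_rot: [3.141, -0.0, -0.027]
force: [-0.7, 0.5, -0.0]
width: 0.0006
```

Call:
play_rows:
  targets:
    - [0, 0, 0.01, 0.007, 0.005, 0.003, 0]
    - [0, 0, 0, 0.005, 0.003, 0.001, 0]
    - [0, 0, 0, 0.004, 0, 0, 0]
    - [0, 0, 0, 0.006, 0, 0, 0]

```text
t: 22.35
eef_pos: [0.4905, 0.0174, 0.0303]
ee_rot: [3.138, 0.016, -0.02]
force: [-22.6, 9.0, 15.2]
width: 0.0002
```

Call:
play_rows:
  targets:
    - [0, 0, 0, -0.015, 0, 0.002, 0]
    - [0, 0, 0, -0.045, 0.01, 0.02, 0]
    - [0, 0, 0, -0.045, 0.04, 0.04, 0]
    - [0, 0, 0, 0, 0.05, 0.03, 0]
    - [0, 0, 0, 0, 0.05, 0, 0]
    - [0, 0, 0, 0, 0.05, 0, 0]
    - [0, 0, 0, 0, 0, 0, 0]
    - [0, 0, 0, 0, 0, 0, 0]

```text
t: 23.35
eef_pos: [0.3838, 0.2178, 0.1215]
ee_rot: [-3.138, 0.013, -0.018]
force: [0.1, -0.8, -1.4]
width: 0.0006
```

```bash
python3 board.py 11; python3 edge.py 11; python3 - <<'E'
from h import *
im=cv2.imread('pics/side11_raw.png'); a=im
S=cv2.cvtColor(im,cv2.COLOR_BGR2HSV).astype(float)[...,2]; pts=[]
for y in np.arange(-.2,.05,.004):
    a0,a1=project([[.515,y,.032],[.48,y,.032]],'side'); t=np.linspace(0,1,120); uv=a0+(a1-a0)*t[:,None]
    val=cv2.remap(S.astype(np.float32),uv[:,0].astype(np.float32)[None],uv[:,1].astype(np.float32)[None],cv2.INTER_LINEAR)[0]
    i=np.where((val[:-1]<140)&(val[1:]>=140))[0]
    if len(i): pts.append(uv[i[0]])
P=onz(pts,'side',.012)
for _ in range(4):
    co=np.polyfit(P[:,1],P[:,0],1); r=P[:,0]-np.polyval(co,P[:,1]); P=P[abs(r)<2*r.std()+1e-4]
print('side-view front edge',co.round(4))
u,v=project([[.53,-.21,.03]],'side')[0].astype(int); cv2.imwrite('pics/gap11.png',cv2.resize(im[v-25:v+25,u-30:u+30],None,fx=10,fy=10,interpolation=cv2.INTER_CUBIC))
# other things: top-view difference of non-arm regions
A=cv2.imread('pics/top0_raw.png').astype(int);B=cv2.imread('pics/top11_raw.png').astype(int)
D=abs(A-B).max(2)
for nm,(u,v) in dict(offcut=(317,229),square=(313,150),tape=(262,150),glue=(225,148),drill=(137,188),sprayer=(380,188),tin=(122,238)).items(): print(nm,'mean diff',D[v-12:v+13,u-12:u+13].mean().round(1))
E
```

```text
top ((562.8443603515625, 309.1750183105469), (0.5302081108093262, 5.266283988952637), 0.46085324883461) [[562.5999755859375, 311.79998779296875], [562.5999755859375, 306.5], [563.0999755859375, 306.5], [563.0999755859375, 311.79998779296875]]
top ((531.6978759765625, -90.31895446777344), (301.49176025390625, 60.338069915771484), 89.56974029541016) [[500.3999938964844, -240.8000030517578], [560.7000122070312, -241.3000030517578], [563.0, 60.20000076293945], [502.70001220703125, 60.599998474121094]]
[0.3842 0.2173 0.1216]
front edge if z=0.032 [0.0073 0.502 ] 0.00054 60 rel. fence: right -0.0571 left -0.0583
front edge if z=0.012 [0.0073 0.5036] 0.00055 60 rel. fence: right -0.0555 left -0.0567
left end y 0.0594 0.0002 23
right end y -0.2187 0.0003 12
side-view front edge [0.0102 0.5019]
offcut mean diff 4.8
square mean diff 4.8
tape mean diff 4.4
glue mean diff 4.6
drill mean diff 3.5
sprayer mean diff 3.7
tin mean diff 14.7
```

View pics/gap11.png

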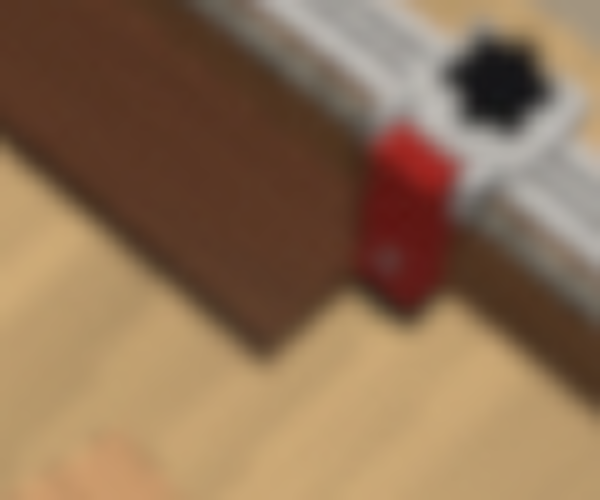

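View pics/top11_raw.png

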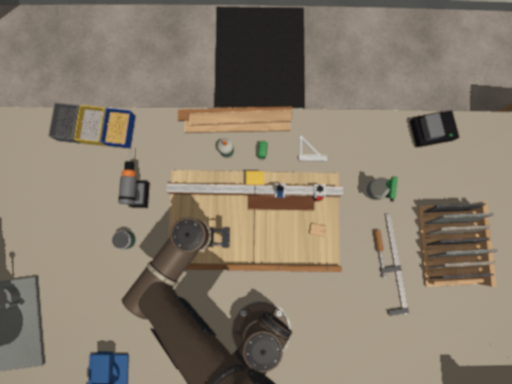

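```bash
python3 -c "
from station import *
print(job_done())"
```

```text
the job is handed in; nothing more can be done
None
```

The red stop is flipped fully down, the blue stop is still up, and the board sits against the fence with its right end at the red arm. I handed the job in about 23.5 s into the 61 s. No verdict was reported.

**What I did:** I swept the red arm over with closed fingertips and pressed it against its end of travel (about 30 N). Then I pushed the board onto the fence and along it until the red arm stopped it (about 29 N in y). Last, I pressed it against the fence twice more, at about 20 N at mid-length and 23 N near the left end.

**Last checks:**
- **Red stop:** it hangs in front of the fence. I took its angle from the firm stop and the pictures. A depth fit of the whole arm gave 0.02 rad, but a fit of only its lower part was noisy at 0.10 rad.
- **Blue stop:** it looks upright in every picture where it was visible.
- **Board against the stop:** its right end meets the red arm's side in the close-up, at y = −0.219 m. I had estimated the arm's side at about −0.220 m.
- **Board against the fence:** the checks disagree slightly. The board's front edge measured 0.007 rad (top view) and 0.010 rad (side view), while the fence measured 0.012–0.015 rad. That would leave the left end 1–2 mm off the fence at most. The press near the left end didn't change the reading, so I put it down to measuring error.
- **Other things:** none of them looks moved in the top view. The tin's picture changed more than the rest, probably because the robot arm stood beside it at the start.

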